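# Pack the full glaze jars by feel

### The job

Two of the four white glaze jars are still full and two are nearly used up, and with their lids on they look alike. Find the two full ones by their weight, stand one in each compartment of the wooden carrier, and put the carrier's cover on so that it sits all the way down. Leave the two light jars standing on the bench, set things down rather than dropping them, and do not disturb the purple cup, the spray bottle or the other things around.

Things in the scene. Friction and masses are not known exactly. Their poses are not given: they have to be found in the camera images.
- jar_1: White plastic jar, black lid, 53 mm in diameter, 62 mm tall (body to 53 mm, above it the lid, 47 mm wide), upright. Origin: centre of its underside, z up. All four look the same; full ones weigh 0.25 to 0.32 kg, nearly empty ones 0.05 to 0.08 kg. Which is which changes from start to start and cannot be seen. At least 45 mm between jars.
- jar_2: The same kind of jar; see jar_1.
- jar_3: The same kind of jar; see jar_1.
- jar_4: The same kind of jar; see jar_1.
- carrier: Wooden carrier, firm on the bench: a base board 112 (x) x 182 (y) mm, its top 14 mm above the bench, and on it a low tray 78 x 148 mm outside, its 8 mm walls 18 mm high with round tops, parted by an 8 mm wall into two compartments of 62 x 62 mm along y. Origin on the bench under its centre, y along its length, z up.
- cell_left (a point): Centre of the floor of the compartment at the carrier's +y end, 35 mm from the carrier's middle, 14 mm above the bench. Axes as the carrier's.
- cell_right (a point): Centre of the floor of the compartment at the carrier's -y end, likewise.
- seat (a point): Middle of the carrier at the height of the base board's top, 14 mm above the bench: the cover's origin comes here when the cover is fully down. Axes as the carrier's.
- cover: Plywood cover, open below, 100 (x) x 170 (y) mm over its top, 84 x 154 mm and 68 mm high inside, 0.3 kg; stands on the bench. Fits over the tray with 3 mm to spare each side and rests on the base board, long side along the carrier's, either way round; stays high if a jar is not down in its compartment. Origin: centre of its lower rim, y along its length, z up.
- cover_handle (a point): Middle of the cover's handle, a wooden bar 14 mm wide (x), 96 mm long (y) and 18 mm tall, 102 mm above the cover's lower rim, on two thin posts with 17 mm of free space beneath the bar.
- cup_purple: Purple plastic cup, 84 mm wide, 112 mm tall, a bystander. Origin at the centre of its underside.
- spray_bottle: Trigger spray bottle, 80 x 102 mm, 188 mm tall, a bystander. Origin at the centre of its underside.
- glaze_brush: Brush, 173 mm long, lying on the bench, a bystander. Origin near its middle.
- wood_rib: Flat wooden rib, 49 x 97 x 9 mm, lying on the bench, a bystander. Origin at its middle.
Things that resemble listed ones, but are neither listed nor needed, are in the scene too. There is more than one size of the cover; the job needs the larger. What is shaped like the jar_4 but pink is not meant.

How it is judged:
On the way, in this order (a step that is already met when the one before it is completed fails the run):
1. both full jars stand upright on the floor of the carrier, one in each compartment ((horizontal distance between jar_2 and cell_left below 0.012 m or horizontal distance between jar_2 and cell_right below 0.012 m) and z of each of jar_2, jar_4 in the frame of seat below 0.004 m and angle between each of jar_2, jar_4's own z axis and vertical below 0.08 rad and (horizontal distance between jar_4 and cell_left below 0.012 m or horizontal distance between jar_4 and cell_right below 0.012 m)), for 0.2 s.
2. the cover is over them and fully down on the base board (z of cover in the frame of seat below 0.003 m and horizontal distance between cover and seat below 0.006 m and angle between cover's own z axis and vertical below 0.04 rad and angle between the y axis of cover and the y axis of seat, either way round below 0.1 rad), for 0.2 s.
At the end, for the whole second after the job is handed in: Each full jar stands upright (within 0.08 rad) on the floor (within 4 mm) of a compartment, within 12 mm of its centre; the cover rests on the base board (within 3 mm), within 6 mm and 0.1 rad of true; both light jars stand upright on the bench (within 6 mm and 0.08 rad); all are at rest (all of step 1 and all of step 2 and height (world z) of jar_1 between -0.006 and 0.006 m and angle between each of jar_1, jar_3's own z axis and vertical below 0.08 rad and linear speed of each of jar_1, jar_3, cover, jar_2, jar_4 below 0.02 m/s and height (world z) of jar_3 between -0.006 and 0.006 m); the robot touches nothing.
It fails at once if a bystander (cup, spray bottle, brush or rib) pushed more than 25 mm (distance of any of cup_purple, spray_bottle, glaze_brush, wood_rib from where it was at the start of the episode above 0.025 m).
It fails at once if the cup or the spray bottle knocked over (angle between any of cup_purple, spray_bottle's own z axis and vertical above 0.5 rad).
It fails at once if a jar let fall from more than about 5 cm ((height (world z) of jar_2 above 0.065 m and contact force between jar_2 and anything else below 0.02 N) or (height (world z) of jar_4 above 0.065 m and contact force between jar_4 and anything else below 0.02 N) or (height (world z) of jar_1 above 0.065 m and contact force between jar_1 and anything else below 0.02 N) or (height (world z) of jar_3 above 0.065 m and contact force between jar_3 and anything else below 0.02 N)).
It fails at once if the cover let fall from more than about 5 cm (height (world z) of cover above 0.065 m and contact force between cover and anything else below 0.02 N).
It also fails if it takes over 72 s, if anything falls off the work surface, if the arm or the gripper's body presses on something with over 40 N, if the wrist force passes 120 N, or if a joint passes its speed limit or range.

### The arm

A 6-joint arm with a two-finger parallel gripper is mounted at the origin on the work surface; the furniture and walls round the work are solid. World frame = base frame: x ahead of the robot, y to its left, z up, the work surface at z = 0. Lengths are in m, angles in rad, forces in N, time in s.
With the tool pointing down it reaches from about 0.25 to 0.725 m from the base axis. Payload 4 kg.
Tool frame: the origin (TCP) lies midway between the tips of the shut fingers; the grasp point (between the pads) lies 19 mm behind it; z points along the fingers, x is the direction in which the jaws open and shut, and the axes are right-handed (so a half turn about z gives the same grasp; the last joint's range is limited). The gripper opens to 85 mm and grips with 20 to 120 N. Pads are 22 mm wide; open, the fingers measure 114 mm over their backs; the gripper's body (76 mm by 85 mm) begins 54 mm behind the grasp point. The pads swing forward as they close: fully open they stand 13 mm farther back than shut.
Start: joints at [1.163, 0.241, 0.005, 1.335, 0, 1.571], TCP at [0.198, 0.459, 0.231] pointing down, gripper open.
Joint ranges: [-2.72, 2.72], [-1.05, 1.87], [-1.09, 1.28], [-1.99, 2.15], [-1.42, 1.44], [-3.14, 3.14]. Speed limits (rad/s): [2.79, 2.79, 3.14, 3.14, 3.14, 3.14].

### API

Orientations are given as a unit quaternion [x, y, z, w].
In Python, from workcell import bot, vision, ticket gives the robot as it stands.
- The arm moves only by the tool play_rows, never from a script. Its argument "deltas" is one flat list of numbers, 5 for each row, row after row: the opening, from 0 (shut) to 1 (fully open), then the shift along the tool's x, y, z in units of 60 mm (1.0 is 60 mm), then the turn about the tool's z in degrees. A call has 1 to 12 rows; each row shifts and turns the pose as measured when the row begins, along the tool's axes as they then stand; what a row does not reach is not made up. A row lasts 1/8 s, in which the tool goes at most 62.5 mm and 10.7 degrees, less where a joint would pass 70% of its speed; a pose out of reach is approached as far as the arm can. A call is refused whole if a number of a shift passes 1 or a number of a turn 10.7, either way. A call with a gripper value outside its range is refused whole. The fingers move at their own pace and stop on an object; the grip force is fixed at half the most. Time passes only in rows, so rows that do not move let the fingers close. It gives the time, the measured TCP pose, the force and the opening at its end, in the units of the state.
- bot.get_obs(): the state, without advancing time (a new reading comes with each control period).
- vision.camera(name): name is "scene" or "side" or "wrist"; returns a dict with "color" (384x512x3 uint8, blue, green, red), "intrinsics" (3x3 intrinsics, pixels), "rvec" (rotation vector, rad) and "tvec" (3), from world to camera coordinates, as OpenCV has them. Camera axes: x right, y down, z forward; pixel columns grow to the right and rows downward; lengths in m; the calibration is good to about 2 mm. A picture is of the moment at which its call begins. There is no depth.
- ticket.job_done(): hands the job in, once; it reports no verdict.
The state is a dict: "clock": time; "joint_pos": joint angles; "joint_vel": joint speeds; "tau": joint torques, N m; "eef_pos": TCP position; "tool_rot": TCP orientation; "ft_force": force on the tool from outside, world axes, zero at the start; "ft_torque": the same for the moment, N m; "grip_width": finger opening in m.
Only numpy, scipy, OpenCV 4.12 (cv2) and the standard library are available. Lean on these libraries where they do the work, as an engineer would, in place of code of your own. Each camera call takes 0.05 s, during which the arm holds its last target. There are 200 camera calls.

## Working session

There is one attempt and no reset: what is moved stays moved. The work goes in short steps, Python scripts to look and compute and a tool call to move; the robot and the scene stay as the last step left them, time stands still between calls to the robot, and variables do not carry over. Pictures are saved under pics/ and viewed, about 8 in all and at most 12, crops included, and the job is handed in when it is done.

Besides the shell and the picture viewer there is one more tool, called after "Call:" as name(argument=value, ...) on one line, values as JSON. play_rows: Moves the arm, as the interface text tells. Its arguments: {"type":"object","properties":{"deltas":{"type":"array"}},"required":["deltas"]}

```bash
mkdir -p pics; ls; python3 - <<'E'
from workcell import bot, vision
import cv2,numpy as np,pickle
d={}
for n in("scene","side","wrist"):
    c=vision.camera(n);d[n]=c;cv2.imwrite(f"pics/{n}0.png",c["color"])
    R=cv2.Rodrigues(np.array(c["rvec"]))[0];print(n,(-R.T@np.array(c["tvec"]).ravel()).round(3),R[2].round(2),c["intrinsics"][0][0])
pickle.dump(d,open("c0.pkl","wb"))
o=bot.get_obs();print({k:np.round(v,3) for k,v in o.items()})
a=cv2.resize(d["scene"]["color"],(800,600),interpolation=cv2.INTER_CUBIC);cv2.imwrite("pics/s0.png",a)
a=cv2.resize(d["side"]["color"],(800,600),interpolation=cv2.INTER_CUBIC);cv2.imwrite("pics/d0.png",a)
E
```

```text
pics
scene [-0.492 -0.57   1.17 ] [ 0.62  0.37 -0.69] 458.3517478146989
side [ 0.207 -1.526  0.849] [ 0.15  0.89 -0.43] 437.37667928072193
wrist [0.125 0.491 0.373] [ 0.28 -0.12 -0.95] 335.8298873552273
{'clock': np.float64(0.15), 'joint_pos': array([ 1.163,  0.241,  0.004,  1.335, -0.   ,  1.571]), 'joint_vel': array([-0.001, -0.002,  0.002,  0.   ,  0.   , -0.001]), 'tau': array([-0.0000e+00, -3.7264e+01,  2.5264e+01,  1.2000e-02, -0.0000e+00,
       -0.0000e+00]), 'eef_pos': array([0.198, 0.459, 0.231]), 'tool_rot': array([ 0.836,  0.549, -0.001,  0.   ]), 'ft_force': array([ 0.564,  0.152, -0.287]), 'ft_torque': array([-0.007, -0.034,  0.007]), 'grip_width': np.float64(0.086)}
```

View pics/s0.png

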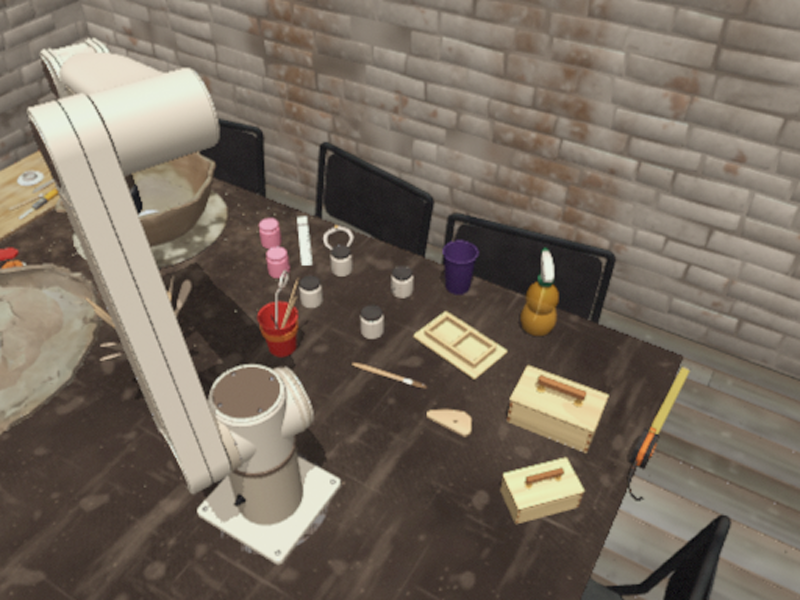

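View pics/d0.png

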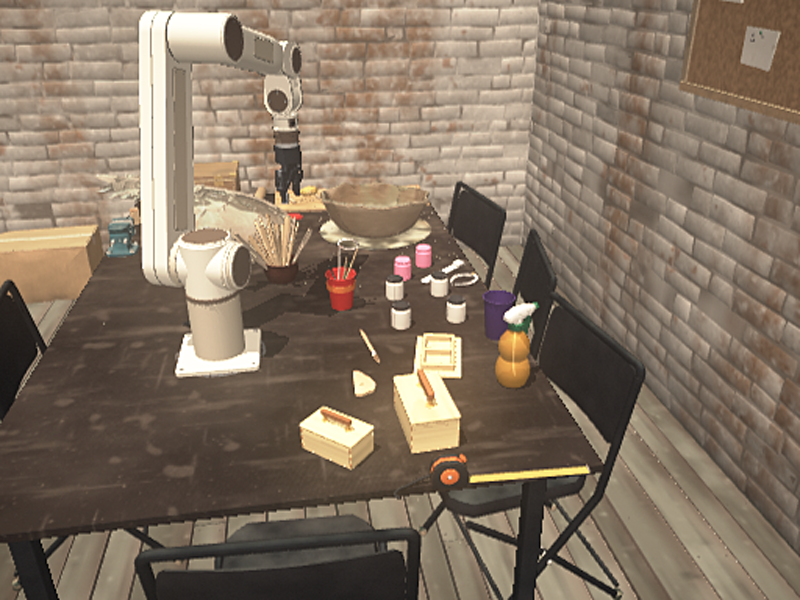

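```bash
cat > h.py <<'E'
import numpy as np,cv2,pickle
def ray(c,u,v,z):
    R=cv2.Rodrigues(np.array(c["rvec"]))[0];C=-R.T@np.array(c["tvec"]).ravel()
    d=R.T@np.linalg.inv(c["intrinsics"])@np.array([u,v,1.]);return C+d*(z-C[2])/d[2]
def proj(c,P):
    return cv2.projectPoints(np.atleast_2d(np.array(P,float)),np.array(c["rvec"]),np.array(c["tvec"]),np.array(c["intrinsics"]),None)[0][:,0]
def crop(img,x0,y0,x1,y1,s,fn):
    a=cv2.resize(img[y0:y1,x0:x1],None,fx=s,fy=s,interpolation=cv2.INTER_CUBIC)
    for x in range(-(-x0//20)*20,x1,20):cv2.putText(a,str(x),(int((x-x0)*s),8),0,.3,(0,255,255));cv2.line(a,(int((x-x0+.5)*s),10),(int((x-x0+.5)*s),16),(0,255,255))
    for y in range(-(-y0//20)*20,y1,20):cv2.putText(a,str(y),(0,int((y-y0+.5)*s)),0,.3,(0,255,255));cv2.line(a,(20,int((y-y0+.5)*s)),(26,int((y-y0+.5)*s)),(0,255,255))
    cv2.imwrite(fn,a)
E
python3 - <<'E'
from h import *
d=pickle.load(open("c0.pkl","rb"))
crop(d["scene"]["color"],165,135,400,338,2.95,"pics/s1.png")
crop(d["side"]["color"],185,150,350,305,3.8,"pics/d1.png")
E
```

```text
(no output)
```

View pics/s1.png

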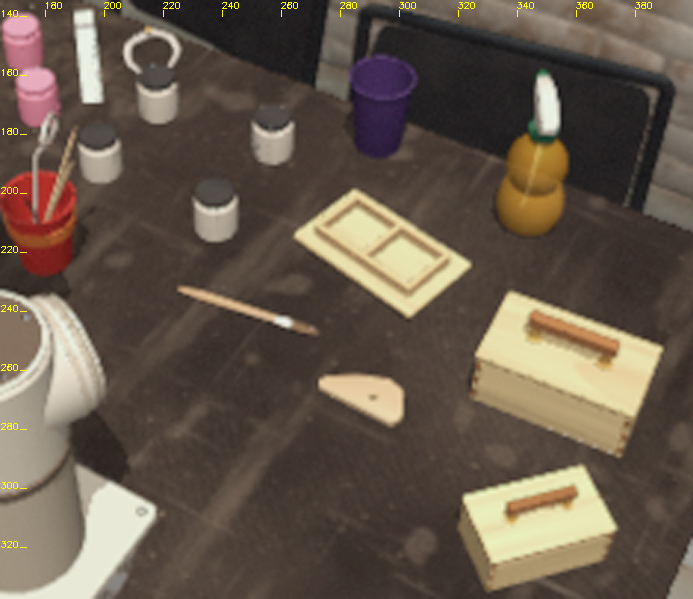

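View pics/d1.png

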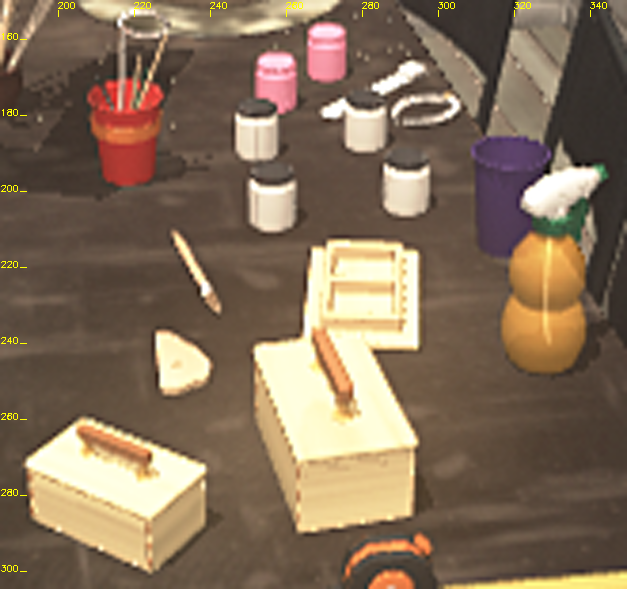

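```bash
cat >> h.py <<'E'
from scipy.optimize import minimize,least_squares
def T(p,P):
    x,y,a=p;c,s=np.cos(a),np.sin(a);return np.array(P)@np.array([[c,s,0],[-s,c,0],[0,0,1]])+[x,y,0]
def box(x,y,z0,z1):return [(i*x/2,j*y/2,k) for i in(-1,1) for j in(-1,1) for k in(z0,z1)]
CAR=[box(.112,.182,0,.014)+box(.074,.144,.014,.032)]
COV=[box(.1,.17,0,.076),box(.014,.096,.093,.111)]
def render(c,parts,S=4):
    m=np.zeros((384*S,512*S),np.uint8)
    for P in parts:
        h=cv2.convexHull((proj(c,P)).astype(np.float32))
        cv2.fillConvexPoly(m,np.round((h+.5)*S-.5).astype(np.int32),1)
    return cv2.resize(m.astype(np.float32),(512,384),interpolation=cv2.INTER_AREA)
def wood(img):
    h=cv2.cvtColor(img,cv2.COLOR_BGR2HSV)
    return ((h[...,2]>115)&(h[...,0]<32)&(h[...,1]>50)).astype(np.float32)
def fit(views,models,p0):
    # views: (cam, mask, roi x0,y0,x1,y1)
    def cost(q):
        s=0
        for c,m,(a,b,e,f) in views:
            parts=[T(q[3*i:3*i+3],P) for i,M in enumerate(models) for P in M]
            s+=np.abs(render(c,parts)-m)[b:f,a:e].sum()
        return s
    p=np.array(p0,float);n=len(p)
    for st in((.02,.15),(.006,.05)):
        sim=[p]+[p+np.eye(n)[i]*(st[1] if i%3==2 else st[0]) for i in range(n)]
        p=minimize(cost,p,method="Nelder-Mead",options=dict(initial_simplex=sim,maxiter=500,xatol=1e-4,fatol=.1)).x
    return p,cost(p)
t=np.linspace(0,2*np.pi,48)
def circ(x,y,r,z):return np.c_[x+r*np.cos(t),y+r*np.sin(t),0*t+z]
def jarbb(c,x,y):
    q=proj(c,np.r_[circ(x,y,.0265,0),circ(x,y,.0265,.053)]);l=proj(c,circ(x,y,.0235,.062))
    return np.array([q[:,0].min(),q[:,0].max(),l[:,1].min(),q[:,1].max()])
E
cat > m1.py <<'E'
from h import *
d=pickle.load(open("c0.pkl","rb"));S=d["scene"];D=d["side"]
js={"A":((78,121,122,182),(235,279,98,160)),"B":((137,178,65,123),(344,387,87,151)),"C":((252,294,104,163),(383,430,147,216)),"D":((193,238,178,241),(248,297,161,231))}
f=lambda b,x0,y0,s:np.array([x0+b[0]/s,x0+b[1]/s,y0+b[2]/s,y0+b[3]/s])-.5
for k,(a,b) in js.items():
    a=f(a,165,135,2.95);b=f(b,185,150,3.8);p0=ray(S,(a[0]+a[1])/2,a[3],0)[:2]
    r=least_squares(lambda p:np.r_[jarbb(S,*p)-a,jarbb(D,*p)-b],p0);print(k,r.x.round(4),r.fun.round(1))
sc=lambda x,y:(165+x/2.95,135+y/2.95)
car0=ray(S,*sc(383,253),.014);e=ray(S,*sc(440,290),.014)-ray(S,*sc(325,213),.014)
cv0=ray(S,*sc(572,332),.102);g=ray(S,*sc(617,347),.102)-ray(S,*sc(530,319),.102)
p0=[*car0[:2],np.arctan2(e[1],e[0])-np.pi/2,*cv0[:2],np.arctan2(g[1],g[0])-np.pi/2];print(np.round(p0,3))
ms,md=wood(S["color"]),wood(D["color"])
p,c=fit([(S,ms,(262,196,395,292)),(D,md,(249,211,300,292))],[CAR,COV],p0);print(p.round(4),c,p0)
for n,(nm,u,v,z) in {"cup":("s",380,140,0),"spray":("s",530,225,0),"brushL":("s",180,290,.0),"brushR":("s",315,332,0),"rib":("s",365,398,0),"small":("s",540,505,.1),"red":("s",45,265,0)}.items():print(n,ray(S,*sc(u,v),z).round(3))
o=np.hstack([S["color"],D["color"]]).copy()
for c,off in((S,0),(D,512)):
    for i,M in enumerate((CAR,COV)):
        for P in M:cv2.polylines(o,[(cv2.convexHull(proj(c,T(p[3*i:3*i+3],P)).astype(np.float32))+[off,0]).astype(int)],1,(0,0,255))
a=cv2.resize(o[190:300,255:400],None,fx=2.7,fy=2.7);b=cv2.resize(o[190:300,512+230:512+375],None,fx=2.7,fy=2.7);cv2.imwrite("pics/fit.png",np.hstack([a,b]))
E
python3 m1.py
```

```text
A [0.476  0.2549] [-0.6  0.4 -0.6  0.6  0.   0.2 -0.3  0.4]
B [0.608  0.2577] [-0.4  0.1 -0.6  0.3 -0.2  0.3  0.4  0.4]
C [0.6185 0.0872] [-0.1 -0.1 -0.5  0.7 -0.1  0.4 -0.   0.2]
D [0.4654 0.0755] [-0.2 -0.1 -0.5  0.5  0.1  0.1  0.1  0.4]
[ 0.518 -0.126 -3.372  0.443 -0.378 -3.019]
[ 0.5283 -0.1173 -3.3642  0.4433 -0.3773 -3.0847] 2296.3125 [np.float64(0.5183440931362778), np.float64(-0.12634890756510708), np.float64(-3.37179598652763), np.float64(0.44299721414397475), np.float64(-0.3778801333151361), np.float64(-3.018679539716285)]
cup [ 0.708 -0.024  0.   ]
spray [ 0.665 -0.252  0.   ]
brushL [0.356 0.053 0.   ]
brushR [ 0.382 -0.112  0.   ]
rib [ 0.33  -0.204  0.   ]
small [ 0.235 -0.43   0.1  ]
red [0.307 0.211 0.   ]
```

View pics/fit.png

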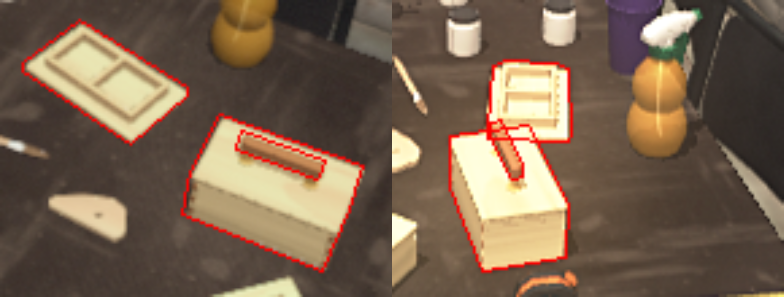

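```bash
cat > plan.py <<'E'
import sys,numpy as np
from workcell import bot
from scipy.spatial.transform import Rotation as Ro
def plan(wps,o=None,step=0.95):
    # wps: (x,y,z,yawdeg,opening[,dwell rows])
    o=o or bot.get_obs();p=np.array(o["eef_pos"]);R=Ro.from_quat(o["tool_rot"]).as_matrix();yaw=np.degrees(np.arctan2(R[1,0],R[0,0]))
    print("t %.2f pos"%o["clock"],p.round(4),"yaw %.1f"%yaw,"tilt",R[2].round(3),"F",np.round(o["ft_force"],2),"w %.4f"%o["grip_width"])
    for w in wps:
        tgt=np.array(w[:3]);dy=(w[3]-yaw+180)%360-180
        s=w[6] if len(w)>6 else step
        n=max(1,int(np.ceil(np.linalg.norm(tgt-p)/(.06*s))),int(np.ceil(abs(dy)/10.5)))
        rows=[]
        for i in range(n):
            a=np.radians(yaw);d=(tgt-p)/n if i==0 else (tgt-q)/(n-i)
            q=p if i==0 else q
            l=[np.cos(a)*d[0]+np.sin(a)*d[1],np.sin(a)*d[0]-np.cos(a)*d[1],-d[2]]
            rows.append([w[4]]+[round(v/.06,2) for v in l]+[round(-dy/n,1)]);q=q+d;yaw+=dy/n
        p=tgt
        for r in rows+[[w[4],0,0,0,0]]*(w[5] if len(w)>5 else 0):print(",".join("%g"%(v+0.) for v in r),end=", ")
        print(" #",n)
E
python3 -c "
from plan import *
plan([(.476,.255,.11,-12.7,1),(.476,.255,.018,-12.7,1,0,.6),(.476,.255,.018,-12.7,.3,4)])"
```

```text
t 0.15 pos [0.1981 0.4586 0.2306] yaw 66.6 tilt [-0.002  0.    -1.   ] F [ 0.56  0.15 -0.29] w 0.0856
1,-0.16,0.7,0.25,9.9, 1,-0.04,0.72,0.25,9.9, 1,0.09,0.71,0.25,9.9, 1,0.21,0.69,0.25,9.9, 1,0.32,0.64,0.25,9.9, 1,0.43,0.58,0.25,9.9, 1,0.52,0.49,0.25,9.9, 1,0.6,0.4,0.25,9.9,  # 8
1,0,0,0.51,0, 1,0,0,0.51,0, 1,0,0,0.51,0,  # 3
0.3,0,0,0,0, 0.3,0,0,0,0, 0.3,0,0,0,0, 0.3,0,0,0,0, 0.3,0,0,0,0,  # 1
```

Call:
play_rows(deltas=[1,-0.16,0.7,0.25,9.9,1,-0.04,0.72,0.25,9.9,1,0.09,0.71,0.25,9.9,1,0.21,0.69,0.25,9.9,1,0.32,0.64,0.25,9.9,1,0.43,0.58,0.25,9.9,1,0.52,0.49,0.25,9.9,1,0.6,0.4,0.25,9.9,1,0,0,0,0])

```text
clock: 1.27
eef_pos: [0.4794, 0.2439, 0.1041]
tool_rot: [0.991, -0.13, -0.002, 0.001]
ft_force: [-0.7, 0.9, 0.3]
grip_width: 0.0852
```

```bash
python3 -c "
from plan import *
plan([(.476,.255,.11,-12.7,1),(.476,.255,.018,-12.7,1,1,.6),(.476,.255,.018,-12.7,.3,4)])
from workcell import vision
from h import *
c=vision.camera('wrist');pickle.dump(c,open('w1.pkl','wb'))
print(proj(c,[(.476,.2549,.062),(.476,.2549,0)]).round(0))
a=c['color'].copy()
for x,y in((.476,.2549),):
  for r,z in((.0235,.062),(.0265,.0)): cv2.polylines(a,[proj(c,circ(x,y,r,z)).astype(int)],1,(0,0,255))
cv2.imwrite('pics/w1.png',a)
"
```

```text
t 1.27 pos [0.4794 0.2439 0.1041] yaw -15.0 tilt [-0.003  0.002 -1.   ] F [-0.72  0.88  0.27] w 0.0852
1,-0.1,-0.16,-0.1,-2.3,  # 1
1,0,0,0.51,0, 1,0,0,0.51,0, 1,0,0,0.51,0, 1,0,0,0,0,  # 3
0.3,0,0,0,0, 0.3,0,0,0,0, 0.3,0,0,0,0, 0.3,0,0,0,0, 0.3,0,0,0,0,  # 1
[[249. 210.]
 [251. 181.]]
```

View pics/w1.png

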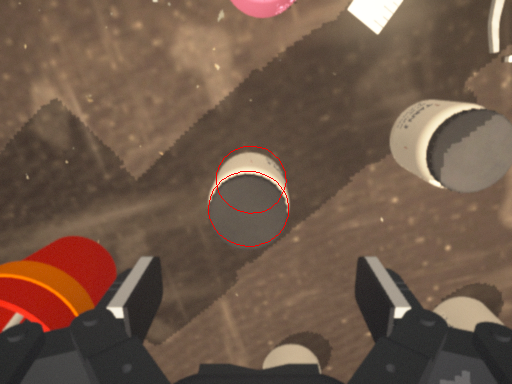

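Call:
play_rows(deltas=[1,-0.1,-0.17,0,-2.3,1,0,0,0.5,0,1,0,0,0.5,0,1,0,0,0.35,0,1,0,0,0,0])

```text
clock: 1.95
eef_pos: [0.4717, 0.2654, 0.0251]
tool_rot: [0.995, -0.098, -0.0, -0.002]
ft_force: [0.5, 0.3, 0.6]
grip_width: 0.0854
```

```bash
python3 -c "
from plan import *
plan([(.476,.255,.018,-12.7,1)])"
```

```text
t 1.95 pos [0.4717 0.2654 0.0251] yaw -11.3 tilt [-0.001 -0.004 -1.   ] F [0.54 0.27 0.58] w 0.0854
1,0.1,0.16,0.12,1.4,  # 1
```

Call:
play_rows(deltas=[1,0.08,0.15,0.12,1.2,1,0,0,0,0,1,0,0,0,0])

```text
clock: 2.33
eef_pos: [0.4757, 0.2577, 0.0204]
tool_rot: [0.994, -0.107, 0.002, -0.003]
ft_force: [0.3, 0.6, 0.8]
grip_width: 0.0854
```

```bash
python3 -c "
from plan import *
plan([(.476,.255,.018,-12.7,1)])"
```

```text
t 2.33 pos [0.4757 0.2577 0.0204] yaw -12.3 tilt [ 0.002 -0.007 -1.   ] F [0.29 0.62 0.77] w 0.0854
1,0.01,0.04,0.04,0.4,  # 1
```

Call:
play_rows(deltas=[0,0.01,0.04,0.03,0.4,0,0,0,0,0,0,0,0,0,0,0,0,0,0,0,0,0,0,0,0])

```text
clock: 2.95
eef_pos: [0.477, 0.2553, 0.02]
tool_rot: [0.994, -0.111, 0.003, -0.005]
ft_force: [-0.3, 0.1, 0.4]
grip_width: 0.0493
```

Call:
play_rows(deltas=[0,0,0,-0.5,0,0,0,0,0,0,0,0,0,0,0,0,0,0,0,0])

```text
clock: 3.45
eef_pos: [0.4749, 0.2541, 0.0477]
tool_rot: [0.994, -0.111, 0.001, -0.003]
ft_force: [0.9, 0.2, -1.1]
grip_width: 0.0492
```

Call:
play_rows(deltas=[0,0,0,0,0])

```text
clock: 3.58
eef_pos: [0.4743, 0.2538, 0.0469]
tool_rot: [0.994, -0.111, 0.0, -0.003]
ft_force: [-0.8, 0.2, -1.0]
grip_width: 0.0495
```

Call:
play_rows(deltas=[0,0,0,0,0])

```text
clock: 3.7
eef_pos: [0.474, 0.2536, 0.0464]
tool_rot: [0.994, -0.111, -0.0, -0.002]
ft_force: [0.5, -0.1, -1.6]
grip_width: 0.0494
```

```bash
python3 -c "
from workcell import bot,vision
import cv2,numpy as np
F=[]
for i in range(8):
  c=vision.camera('side' if i else 'wrist')
  if i==0: w=c['color']
  if i==1: s=c['color']
  o=bot.get_obs();F.append(o['ft_force']);
F=np.array(F);print(F.round(2),F.mean(0),o['eef_pos'],o['tau'])
cv2.imwrite('pics/w2.png',np.hstack([w[150:384,100:420],cv2.resize(s[150:228,200:307],None,fx=3,fy=3)]))
"
```

```text
[[ 0.14 -0.03 -0.99]
 [ 0.37 -0.15 -1.35]
 [ 0.3   0.5   0.11]
 [ 0.19 -0.21  0.18]
 [-0.69  0.25 -0.19]
 [-0.95 -0.19  0.05]
 [-0.42  0.11 -1.28]
 [-0.71  0.85 -0.62]] [-0.22308595  0.13995731 -0.51263056] [0.47439742 0.25383702 0.04698116] [ 2.90086182e-04 -4.36747491e+01  2.11521828e+01 -1.95663411e-02
  1.21841981e-02 -3.30673387e-06]
```

View pics/w2.png

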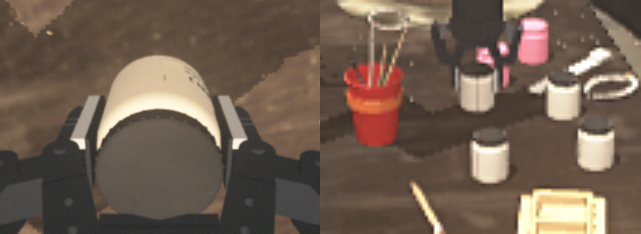

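Call:
play_rows(deltas=[0,0,0,0.3,0,0,0,0,0.14,0,0,0,0,0,0,0,0,0,0,0])

```text
clock: 4.6
eef_pos: [0.4752, 0.2544, 0.0209]
tool_rot: [0.994, -0.111, 0.001, -0.003]
ft_force: [0.2, 0.4, -0.7]
grip_width: 0.0493
```

```bash
python3 -c "
from plan import *
plan([(.477,.2553,.02,-12.7,0)])"
```

```text
t 4.60 pos [0.4752 0.2544 0.0209] yaw -12.8 tilt [ 0.001 -0.006 -1.   ] F [ 0.22  0.37 -0.74] w 0.0493
0,0.03,-0.02,0.01,-0.1,  # 1
```

Call:
play_rows(deltas=[0,0,0,0.02,0,0.7,0,0,0,0,1,0,0,0,0,1,0,0,-0.75,0,1,0,0,-0.75,0,1,0.14,0.8,0,0,1,0.14,0.8,0,0,1,0.13,0.75,0,0,1,0.07,0.4,0,0,1,0.03,0.15,0,0,1,0,0,0.3,0,1,0,0,0.3,0])

```text
clock: 6.1
eef_pos: [0.4719, 0.0752, 0.08]
tool_rot: [0.994, -0.11, 0.008, -0.006]
ft_force: [0.7, 1.0, -1.1]
grip_width: 0.0852
```

```bash
python3 -c "
from plan import *
plan([(.4654,.0755,.02,-12.7,1)])"
```

```text
t 6.10 pos [0.4719 0.0752 0.08  ] yaw -12.7 tilt [ 0.014 -0.013 -1.   ] F [ 0.72  1.   -1.11] w 0.0852
1,-0.05,0.01,0.5,0, 1,-0.05,0.01,0.5,0,  # 2
```

Call:
play_rows(deltas=[1,-0.06,0.01,0.5,0,1,-0.05,0.01,0.35,0,1,0,0,0.15,0,1,0,0,0,0])

```text
clock: 6.6
eef_pos: [0.467, 0.0787, 0.018]
tool_rot: [0.994, -0.108, 0.008, -0.006]
ft_force: [0.6, 0.6, 0.2]
grip_width: 0.0854
```

```bash
python3 -c "
from plan import *
plan([(.4654,.0755,.02,-12.7,1)])"
```

```text
t 6.60 pos [0.467  0.0787 0.018 ] yaw -12.5 tilt [ 0.015 -0.015 -1.   ] F [0.56 0.55 0.17] w 0.0854
1,-0.02,0.06,-0.03,0.2,  # 1
```

Call:
play_rows(deltas=[1,-0.02,0.06,-0.03,0,0,0,0,0,0,0,0,0,0,0,0,0,0,0,0,0,0,0,0,0,0,0,0,0,0])

```text
clock: 7.35
eef_pos: [0.4668, 0.0759, 0.0226]
tool_rot: [0.994, -0.108, 0.01, -0.007]
ft_force: [0.0, -0.0, 0.2]
grip_width: 0.0496
```

Call:
play_rows(deltas=[0,0,0,-0.4,0,0,0,0,-0.2,0,0,0,0,0,0,0,0,0,0,0])

```text
clock: 7.85
eef_pos: [0.4645, 0.075, 0.0574]
tool_rot: [0.994, -0.108, 0.008, -0.007]
ft_force: [0.1, 0.6, -2.8]
grip_width: 0.0495
```

```bash
cat > weigh.py <<'E'
from workcell import bot,vision
import numpy as np
F=[]
for i in range(6):
  F.append(bot.get_obs()['ft_force'][2]);vision.camera('side')
o=bot.get_obs();print(np.round(F,2),np.mean(F),o['eef_pos'].round(4),o['tau'][1:3],o['grip_width'])
from plan import *
plan([])
E
python3 weigh.py
```

```text
[-2.84 -2.21 -3.13 -3.05 -2.12 -2.28] -2.6054573071701284 [0.4646 0.075  0.0575] [-37.53990054  21.06761456] 0.04914472059457326
t 8.15 pos [0.4646 0.075  0.0575] yaw -12.5 tilt [ 0.015 -0.015 -1.   ] F [ 0.36 -0.9  -2.92] w 0.0491
```

Call:
play_rows(deltas=[0,0,0,-0.6,0,0,0.3,0.4,-0.6,0,0,0.5,0.6,-0.5,0,0,0.45,0.6,-0.3,0,0,0.3,0.35,0,0,0,0.12,0.15,0,0,0,0,0,0,0,0,0,0,0,0])

```text
clock: 9.15
eef_pos: [0.5328, -0.0735, 0.1777]
tool_rot: [0.994, -0.107, 0.005, -0.006]
ft_force: [-0.7, 0.5, -2.5]
grip_width: 0.0489
```

```bash
cat > m2.py <<'E'
from h import *
from workcell import vision
from plan import *
import sys
c=vision.camera('wrist');pickle.dump(c,open('w3.pkl','wb'))
plan([])
m=wood(c["color"]);p0=[.5283,-.1173,-.2226]
a=c["color"].copy()
h=proj(c,np.concatenate([T(p0,P) for P in CAR]));x0,y0=np.maximum(h.min(0)-12,0).astype(int);x1,y1=(h.max(0)+12).astype(int)
print(x0,y0,x1,y1)
if len(sys.argv)>1:y1=int(sys.argv[1])
p,k=fit([(c,m,(x0,y0,min(x1,512),min(y1,384)))],[CAR],p0);print(p.round(4),k)
for q,col in((p0,(255,0,0)),(p,(0,0,255))):
  for P in CAR+[box(.078,.148,.032,.032)]:cv2.polylines(a,[cv2.convexHull(proj(c,T(q,P)).astype(np.float32)).astype(int)],1,col)
cv2.imwrite('pics/w3.png',np.hstack([a,cv2.cvtColor((m*255).astype(np.uint8),cv2.COLOR_GRAY2BGR)])[::1,::1]); b=cv2.imread('pics/w3.png');cv2.imwrite('pics/w3.png',cv2.resize(b,(800,300),interpolation=cv2.INTER_AREA))
E
python3 m2.py
```

```text
t 9.20 pos [ 0.5328 -0.0735  0.1777] yaw -12.2 tilt [ 0.009 -0.014 -1.   ] F [ 0.95  0.17 -2.24] w 0.0492
189 110 337 311
[ 0.5356 -0.0681 -0.2263] 6194.0625
```

View pics/w3.png

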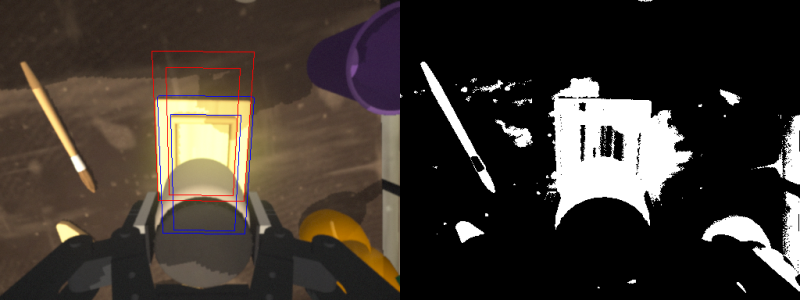

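```bash
python3 - <<'E'
from h import *
c=pickle.load(open('w3.pkl','rb'));p0=[.5283,-.1173,-.2226]
g=cv2.GaussianBlur(cv2.cvtColor(c["color"],cv2.COLOR_BGR2GRAY).astype(np.float32),(3,3),0)
print(proj(c,T(p0,CAR[0])).round(1)[[1,3,5,7]])
print(g[150,190:216].astype(int),g[150,312:336].astype(int));print(g[112:140,260].astype(int),g[112:140,225].astype(int))
# edges: left/right strongest gradient at rows, top at cols (subpixel ignored)
pts=[]
for v in range(135,200,4):
    d=np.diff(g[v]);l=190+d[190:216].argmax();r=312+d[312:336].argmin();pts.append((v,l+.5,r+.5))
tops=[(u,110+np.diff(g[110:140,u]).argmax()+.5) for u in range(210,316,6)]
print(pts);print(tops)
q=np.array(pts);tt=np.array(tops)
def res(p):
    P=proj(c,T(p,box(.112,.182,.014,.014)[::2]))  # (-,-),(-,+),(+,-),(+,+)
    ln=lambda a,b,x,y:((x-a[0])*(b[1]-a[1])-(y-a[1])*(b[0]-a[0]))/np.linalg.norm(b-a)
    return np.r_[ln(P[0],P[1],q[:,1],q[:,0]),ln(P[2],P[3],q[:,2],q[:,0]),ln(P[1],P[3],tt[:,0],tt[:,1])]
r=least_squares(res,p0,loss="soft_l1",x_scale=[.01,.01,.05]);print(r.x.round(4),res(r.x).round(1))
E
```

```text
[[208.2 298.8]
 [201.1 124.4]
 [313.7 299.1]
 [325.5 125.4]]
[ 93  93  93  94  94  94  94  99 124 176 224 243 247 248 248 249 249 248
 248 248 248 248 248 248 248 247] [222 221 220 220 218 215 203 175 132 102  95  98 100 101 101 100  99  99
  99 100 100 101 101 101]
[ 81  82  83  83  83  83  85  85  86  86  86  86  87  90 103 133 172 201
 216 222 224 225 226 226 228 234 242 246] [119 120 122 124 125 126 126 127 128 127 123 114 104 103 129 176 219 239
 245 247 248 248 249 248 248 248 248 248]
[(135, np.float64(198.5), np.float64(320.5)), (139, np.float64(198.5), np.float64(320.5)), (143, np.float64(198.5), np.float64(319.5)), (147, np.float64(198.5), np.float64(319.5)), (151, np.float64(198.5), np.float64(319.5)), (155, np.float64(198.5), np.float64(319.5)), (159, np.float64(199.5), np.float64(319.5)), (163, np.float64(199.5), np.float64(318.5)), (167, np.float64(199.5), np.float64(318.5)), (171, np.float64(199.5), np.float64(318.5)), (175, np.float64(199.5), np.float64(317.5)), (179, np.float64(199.5), np.float64(317.5)), (183, np.float64(199.5), np.float64(317.5)), (187, np.float64(
[... 222 characters left out ...]
np.float64(126.5)), (228, np.float64(126.5)), (234, np.float64(126.5)), (240, np.float64(127.5)), (246, np.float64(127.5)), (252, np.float64(127.5)), (258, np.float64(127.5)), (264, np.float64(127.5)), (270, np.float64(127.5)), (276, np.float64(127.5)), (282, np.float64(128.5)), (288, np.float64(128.5)), (294, np.float64(128.5)), (300, np.float64(128.5)), (306, np.float64(128.5)), (312, np.float64(128.5))]
[ 0.5236 -0.1187 -0.2345] [-0.6 -0.5 -0.3 -0.2 -0.1  0.  -0.8 -0.7 -0.6 -0.4 -0.3 -0.2 -0.1 -0.9
 -0.8 -0.7 -0.5  0.7  0.4  1.1  0.8  0.5  0.2 -0.1  0.6  0.3 -0.   0.7
  0.4  0.1  0.8  0.5  0.2  0.8  0.   0.1  0.3  0.4  0.5 -0.4 -0.3 -0.1
 -0.   0.1  0.2  0.4 -0.5 -0.4 -0.3 -0.1 -0.   0.1]
```

```bash
python3 - <<'E'
from h import *
d=pickle.load(open("c0.pkl","rb"));S=d["scene"];D=d["side"]
for th in(100,115,130,145):
    ms=(S["color"][...,1]>th).astype(np.float32);md=(D["color"][...,1]>th).astype(np.float32)
    print(th,[(p.round(4),c) for p,c in(fit([(S,ms,(262,196,327,245))],[CAR],[.526,-.118,-.228]),
      fit([(S,ms,(262,196,327,245)),(D,md,(262,208,298,235))],[CAR],[.526,-.118,-.228]))])
    print("cov",[(p.round(4),c) for p,c in(fit([(S,ms,(320,225,395,295))],[COV],[.4433,-.3773,.05]),fit([(D,md,(249,236,300,292))],[COV],[.4433,-.3773,.05]))])
E
```

```text
100 [(array([ 0.5292, -0.1173, -0.2418]), np.float32(65.6875)), (array([ 0.5276, -0.1172, -0.2311]), np.float32(104.875))]
cov [(array([ 0.4438, -0.3776,  0.0549]), np.float32(180.3125)), (array([ 0.4425, -0.3742,  0.035 ]), np.float32(240.0625))]
115 [(array([ 0.5299, -0.1174, -0.228 ]), np.float32(81.5625)), (array([ 0.5275, -0.1166, -0.2301]), np.float32(123.0625))]
cov [(array([ 0.4442, -0.3777,  0.0611]), np.float32(235.3125)), (array([ 0.4424, -0.3748,  0.0439]), np.float32(176.0625))]
130 [(array([ 0.5293, -0.1167, -0.2214]), np.float32(120.1875)), (array([ 0.527 , -0.1151, -0.222 ]), np.float32(164.5))]
cov [(array([ 0.4451, -0.3769,  0.058 ]), np.float32(300.3125)), (array([ 0.4425, -0.3749,  0.0337]), np.float32(189.25))]
145 [(array([ 0.5304, -0.1156, -0.2383]), np.float32(252.6875)), (array([ 0.5262, -0.1161, -0.2172]), np.float32(292.625))]
cov [(array([ 0.4471, -0.3773,  0.064 ]), np.float32(582.6875)), (array([ 0.4428, -0.3746,  0.0262]), np.float32(226.5))]
```

```bash
python3 -c "
from plan import *
plan([(.5182,-.1516,.09,-13.2,0,2,.5)])"
```

```text
t 9.20 pos [ 0.5328 -0.0735  0.1777] yaw -12.2 tilt [ 0.009 -0.014 -1.   ] F [ 0.95  0.17 -2.24] w 0.0492
0,0.01,0.33,0.37,0.2, 0,0.01,0.33,0.37,0.2, 0,0.01,0.33,0.37,0.2, 0,0.01,0.33,0.37,0.2, 0,0,0,0,0, 0,0,0,0,0,  # 4
```

Call:
play_rows(deltas=[0,0.01,0.4,0.42,0.2,0,0.01,0.4,0.42,0.2,0,0.01,0.32,0.37,0.2,0,0,0.15,0.2,0.2,0,0,0,0,0,0,0,0,0,0])

```text
clock: 9.95
eef_pos: [0.5191, -0.1424, 0.0909]
tool_rot: [0.994, -0.109, 0.006, -0.008]
ft_force: [-0.5, 0.1, -2.7]
grip_width: 0.0493
```

```bash
python3 -c "
from plan import *
plan([(.5182,-.1516,.09,-13.2,0),(.5182,-.1516,.038,-13.2,0)])"
```

```text
t 9.95 pos [ 0.5191 -0.1424  0.0909] yaw -12.5 tilt [ 0.01  -0.017 -1.   ] F [-0.46  0.12 -2.66] w 0.0493
0,0.02,0.15,0.02,0.7,  # 1
0,0,0,0.87,0,  # 1
```

Call:
play_rows(deltas=[0,0.02,0.15,0,0.7,0,0,0,0.25,0,0,0,0,0,0])

```text
clock: 10.32
eef_pos: [0.52, -0.151, 0.0767]
tool_rot: [0.993, -0.114, 0.007, -0.008]
ft_force: [-0.9, -0.7, -2.2]
grip_width: 0.0487
```

```bash
python3 -c "
from plan import *
plan([(.5182,-.1516,.07,-13.2,0),(.5182,-.1516,.038,-13.2,0)])"
```

```text
t 10.32 pos [ 0.52   -0.151   0.0767] yaw -13.1 tilt [ 0.013 -0.017 -1.   ] F [-0.88 -0.72 -2.18] w 0.0487
0,-0.03,0.02,0.11,0.1,  # 1
0,0,0,0.53,0,  # 1
```

Now down in small rows, watching the force.

Call:
play_rows(deltas=[0,-0.03,0.01,0.2,0,0,0,0,0.15,0,0,0,0,0,0])

```text
clock: 10.7
eef_pos: [0.5181, -0.1506, 0.0537]
tool_rot: [0.993, -0.114, 0.007, -0.008]
ft_force: [0.6, -0.2, -2.2]
grip_width: 0.0493
```

Call:
play_rows(deltas=[0,0,0,0.12,0,0,0,0,0.08,0,0,0,0,0,0])

```text
clock: 11.08
eef_pos: [0.5185, -0.1504, 0.0409]
tool_rot: [0.993, -0.114, 0.007, -0.008]
ft_force: [-0.2, 0.0, -2.8]
grip_width: 0.0489
```

Call:
play_rows(deltas=[0,0,0,0.05,0,0,0,0,0.03,0,0,0,0,0,0])

```text
clock: 11.45
eef_pos: [0.5191, -0.1505, 0.0367]
tool_rot: [0.993, -0.114, 0.008, -0.008]
ft_force: [0.7, 0.7, -3.5]
grip_width: 0.0491
```

Call:
play_rows(deltas=[0,0,0,0.02,0,0.7,0,0,0,0,1,0,0,0,0,1,0,0,0,0,1,0,0,-0.75,0,1,0,0,-0.75,0,1,0.14,-0.85,0,0,1,0.14,-0.85,0,0,1,0.14,-0.85,0,0,1,0.14,-0.85,0,0,1,0.1,-0.55,0,0,1,0.05,-0.2,0,0])

```text
clock: 12.95
eef_pos: [0.6214, 0.0856, 0.1356]
tool_rot: [0.993, -0.117, 0.011, -0.008]
ft_force: [-0.3, -0.8, 0.2]
grip_width: 0.0856
```

Call:
play_rows(deltas=[1,0,0,0,0,1,0,0,0,0])

```text
clock: 13.2
eef_pos: [0.6209, 0.0847, 0.135]
tool_rot: [0.993, -0.117, 0.011, -0.007]
ft_force: [0.3, -0.3, 0.2]
grip_width: 0.0853
```

```bash
python3 -c "
from plan import *
plan([(.6185,.0872,.07,-13,1),(.6185,.0872,.02,-13,1,0,.4)])"
```

```text
t 13.20 pos [0.6209 0.0847 0.135 ] yaw -13.4 tilt [ 0.02  -0.016 -1.   ] F [ 0.27 -0.3   0.18] w 0.0853
1,-0.02,-0.02,0.54,-0.2, 1,-0.02,-0.02,0.54,-0.2,  # 2
1,0,0,0.28,0, 1,0,0,0.28,0, 1,0,0,0.28,0,  # 3
```

Call:
play_rows(deltas=[1,-0.02,-0.02,0.6,-0.1,1,-0.02,-0.02,0.6,0,1,0,0,0.45,0,1,0,0,0.2,0,1,0,0,0,0])

```text
clock: 13.82
eef_pos: [0.6216, 0.081, 0.0235]
tool_rot: [0.993, -0.121, 0.012, -0.006]
ft_force: [-0.9, -0.3, -0.3]
grip_width: 0.0854
```

```bash
python3 -c "
from plan import *
plan([(.6185,.0872,.021,-13,1)])"
```

```text
t 13.82 pos [0.6216 0.081  0.0235] yaw -13.9 tilt [ 0.023 -0.016 -1.   ] F [-0.95 -0.33 -0.28] w 0.0854
1,-0.07,-0.09,0.04,-0.9,  # 1
```

Call:
play_rows(deltas=[1,-0.06,-0.09,0.02,-0.5,1,0,0,0,0,0,0,0,0,0,0,0,0,0,0,0,0,0,0,0,0,0,0,0,0,0,0,0,0,0])

```text
clock: 14.7
eef_pos: [0.6223, 0.0878, 0.027]
tool_rot: [0.993, -0.116, 0.016, -0.007]
ft_force: [-0.1, -0.2, 1.1]
grip_width: 0.0485
```

Call:
play_rows(deltas=[0,0,0,-0.4,0,0,0,0,-0.2,0,0,0,0,0,0,0,0,0,0,0])

```text
clock: 15.2
eef_pos: [0.6197, 0.0872, 0.0617]
tool_rot: [0.993, -0.116, 0.014, -0.007]
ft_force: [0.6, -0.3, -1.2]
grip_width: 0.0492
```

```bash
python3 weigh.py
```

```text
[-1.18 -1.52 -0.41 -0.12 -1.41 -1.1 ] -0.9549296393408158 [0.6198 0.0872 0.0618] [-50.80030918  23.18549395] 0.04883102596278518
t 15.50 pos [0.6198 0.0872 0.0618] yaw -13.4 tilt [ 0.027 -0.017 -1.   ] F [-0.52 -0.49  0.17] w 0.0488
```

Call:
play_rows(deltas=[0,0,0,0.35,0,0,0,0,0.18,0,0,0,0,0.03,0,0,0,0,0,0,0,0,0,0,0])

```text
clock: 16.12
eef_pos: [0.6217, 0.0877, 0.0282]
tool_rot: [0.993, -0.116, 0.015, -0.007]
ft_force: [-0.1, -0.1, 0.3]
grip_width: 0.0488
```

Call:
play_rows(deltas=[0,0,0,0.02,0,0.7,0,0,0,0,1,0,0,0,0,1,0,0,0,0,1,0,0,-0.75,0,1,0,0,-0.7,0,1,-0.26,-0.8,0,0,1,-0.26,-0.8,0,0,1,-0.2,-0.65,0,0,1,-0.11,-0.33,0,0,1,-0.05,-0.12,0,0,1,0,0,0,0])

```text
clock: 17.62
eef_pos: [0.6069, 0.259, 0.1204]
tool_rot: [0.993, -0.119, 0.017, -0.007]
ft_force: [-0.6, 1.3, -0.8]
grip_width: 0.0851
```

```bash
python3 -c "
from plan import *
plan([(.608,.2577,.07,-13,1),(.608,.2577,.02,-13,1,0,.4)])
print(Ro.from_quat(bot.get_obs()['tool_rot']).as_matrix()[:,2])"
```

```text
t 17.62 pos [0.6069 0.259  0.1204] yaw -13.7 tilt [ 0.032 -0.019 -0.999] F [-0.56  1.27 -0.79] w 0.0851
1,0.02,0.02,0.84,-0.7,  # 1
1,0,0,0.28,0, 1,0,0,0.28,0, 1,0,0,0.28,0,  # 3
[ 0.03590068  0.01063765 -0.99929874]
```

Call:
play_rows(deltas=[1,-0.01,0.02,0.55,0,1,-0.02,0.02,0.55,0,1,-0.02,0,0.4,0,1,0,0,0.13,0,1,0,0,0,0])

```text
clock: 18.25
eef_pos: [0.6097, 0.2504, 0.0213]
tool_rot: [0.992, -0.124, 0.018, -0.006]
ft_force: [-0.4, -0.4, 1.0]
grip_width: 0.0851
```

```bash
python3 -c "
from plan import *
plan([(.608,.2577,.022,-13,1)])"
```

```text
t 18.25 pos [0.6097 0.2504 0.0213] yaw -14.2 tilt [ 0.035 -0.017 -0.999] F [-0.35 -0.42  0.98] w 0.0851
1,-0.06,-0.11,-0.01,-1.2,  # 1
```

Call:
play_rows(deltas=[1,-0.06,-0.11,0,-0.8,1,0,0,0,0,0,0,0,0,0,0,0,0,0,0,0,0,0,0,0,0,0,0,0,0,0,0,0,0,0])

```text
clock: 19.12
eef_pos: [0.6104, 0.2592, 0.026]
tool_rot: [0.993, -0.116, 0.021, -0.008]
ft_force: [0.0, 0.3, 0.5]
grip_width: 0.0493
```

Call:
play_rows(deltas=[0,0,0,-0.4,0,0,0,0,-0.2,0,0,0,0,0,0,0,0,0,0,0])

```text
clock: 19.62
eef_pos: [0.6058, 0.2575, 0.0583]
tool_rot: [0.993, -0.116, 0.018, -0.006]
ft_force: [0.1, -1.1, -3.5]
grip_width: 0.049
```

```bash
python3 weigh.py
```

```text
[-3.47 -3.1  -3.18 -3.11 -3.15 -2.5 ] -3.0859313585349906 [0.6061 0.2577 0.0588] [-55.10962844  24.4826746 ] 0.049011203745663534
t 19.93 pos [0.6061 0.2577 0.0588] yaw -13.4 tilt [ 0.034 -0.017 -0.999] F [ 0.33 -0.3  -2.64] w 0.0490
```

Call:
play_rows(deltas=[0,0,0,-0.7,0,0,0,0.2,-0.7,0,0,0.02,0.75,-0.15,0,0,0.02,0.8,0,0,0,0.02,0.8,0,0,0,0.02,0.8,0,0,0,0.02,0.8,0,0,0,0.02,0.7,0,0,0,0.02,0.5,0,0,0,0.02,0.3,0,0,0,0,0.12,0,0,0,0,0,0,0])

```text
clock: 21.42
eef_pos: [0.5312, -0.0918, 0.1492]
tool_rot: [0.993, -0.116, 0.02, -0.006]
ft_force: [-0.4, -0.5, -2.8]
grip_width: 0.0491
```

```bash
python3 -c "
from plan import *
plan([(.5345,-.0825,.1,-13.2,0),(.5345,-.0825,.08,-13.2,0)])
from workcell import vision
import pickle
pickle.dump(vision.camera('wrist'),open('w4.pkl','wb'))
pickle.dump(vision.camera('side'),open('s4.pkl','wb'))"
```

```text
t 21.43 pos [ 0.5312 -0.0918  0.1492] yaw -13.3 tilt [ 0.039 -0.017 -0.999] F [-0.43 -0.47 -2.76] w 0.0491
0,0.02,-0.16,0.82,-0.1,  # 1
0,0,0,0.33,0,  # 1
```

Call:
play_rows(deltas=[0,-0.01,-0.12,0.4,0,0,-0.01,-0.02,0.4,0,0,0,0,0.25,0,0,0,0,0,0,0,0,0,0,0])

```text
clock: 22.15
eef_pos: [0.5373, -0.0783, 0.0862]
tool_rot: [0.993, -0.112, 0.022, -0.007]
ft_force: [1.0, -0.6, -3.6]
grip_width: 0.049
```

```bash
python3 -c "
from plan import *
plan([(.5345,-.0825,.08,-13.2,0)])"
```

```text
t 22.15 pos [ 0.5373 -0.0783  0.0862] yaw -12.9 tilt [ 0.043 -0.018 -0.999] F [ 1.   -0.57 -3.65] w 0.0490
0,-0.03,0.08,0.1,0.3,  # 1
```

Call:
play_rows(deltas=[0,-0.05,0.07,0.1,0.3,0,-0.01,0,0.1,0,0,0,0,0,0,0,0,0,0,0])

```text
clock: 22.65
eef_pos: [0.5344, -0.0822, 0.0751]
tool_rot: [0.993, -0.115, 0.024, -0.007]
ft_force: [0.1, -0.0, -3.3]
grip_width: 0.0493
```

```bash
python3 -c "
from plan import *
plan([(.5345,-.0825,.06,-13.2,0)])"
```

```text
t 22.65 pos [ 0.5344 -0.0822  0.0751] yaw -13.2 tilt [ 0.046 -0.019 -0.999] F [ 0.06 -0.03 -3.27] w 0.0493
0,0,0,0.25,0,  # 1
```

Call:
play_rows(deltas=[0,-0.01,0,0.2,0,0,0,0,0.15,0,0,0,0,0,0])

```text
clock: 23.02
eef_pos: [0.5348, -0.0819, 0.0524]
tool_rot: [0.993, -0.115, 0.024, -0.007]
ft_force: [-0.5, 0.3, -3.6]
grip_width: 0.0488
```

Call:
play_rows(deltas=[0,-0.01,0,0.1,0,0,0,0,0.07,0,0,0,0,0,0])

```text
clock: 23.4
eef_pos: [0.5347, -0.0816, 0.0413]
tool_rot: [0.993, -0.115, 0.024, -0.007]
ft_force: [0.2, -0.2, -3.1]
grip_width: 0.049
```

Call:
play_rows(deltas=[0,0,0,0.03,0,0.7,0,0,0,0,1,0,0,0,0,1,0,0,0,0,1,0,0,-0.7,0,1,0,0,-0.8,0,1,0,0,-0.8,0,1,0,0.4,-0.7,0,1,0,0.7,-0.2,0,1,0,0.6,0,0,1,0,0.3,0,0,1,0,0,0,0])

```text
clock: 24.9
eef_pos: [0.4996, -0.2028, 0.2393]
tool_rot: [0.993, -0.114, 0.029, -0.006]
ft_force: [-0.2, -0.1, -0.4]
grip_width: 0.0855
```

```bash
python3 - <<'E'
from plan import *
from h import *
from workcell import vision
plan([])
c=vision.camera('wrist');pickle.dump(c,open('w5.pkl','wb'));s=vision.camera('side');pickle.dump(s,open('s5.pkl','wb'))
a=c['color'].copy();car=[.5262,-.1175,-.231];cov=[.4435,-.3765,.05]
cv2.imwrite('pics/w5raw.png',a)
for P in(box(.112,.182,.014,.014),):cv2.polylines(a,[cv2.convexHull(proj(c,T(car,P)).astype(np.float32)).astype(int)],1,(0,0,255))
for P in(box(.1,.17,.076,.076),box(.014,.096,.111,.111)):cv2.polylines(a,[cv2.convexHull(proj(c,T(cov,P)).astype(np.float32)).astype(int)],1,(255,0,0))
for x,y in((.5342,-.0834),(.5182,-.1516)):cv2.polylines(a,[proj(c,circ(x,y,.0235,.076)).astype(int)],1,(0,255,0))
cv2.imwrite('pics/w5.png',a)
E
```

```text
t 24.90 pos [ 0.4996 -0.2028  0.2393] yaw -13.1 tilt [ 0.055 -0.018 -0.998] F [-0.21 -0.07 -0.37] w 0.0855
```

View pics/w5.png

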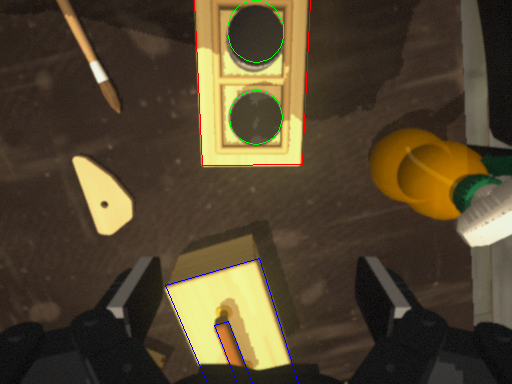

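```bash
python3 -c "
from plan import *
plan([(.4435,-.3765,.14,2.9,1,0,.7),(.4435,-.3765,.085,2.9,1,0,.4)])
print(Ro.from_quat(bot.get_obs()['tool_rot']).as_matrix().round(3))"
```

```text
t 25.00 pos [ 0.4998 -0.2015  0.2391] yaw -13.0 tilt [ 0.055 -0.018 -0.998] F [-0.77 -0.45  0.16] w 0.0856
1,-0.05,0.61,0.33,-3.2, 1,-0.09,0.61,0.33,-3.2, 1,-0.12,0.6,0.33,-3.2, 1,-0.15,0.59,0.33,-3.2, 1,-0.19,0.58,0.33,-3.2,  # 5
1,0,0,0.31,0, 1,0,0,0.31,0, 1,0,0,0.31,0,  # 3
[[ 0.973 -0.223  0.057]
 [-0.224 -0.975  0.006]
 [ 0.055 -0.018 -0.998]]
```

Call:
play_rows(deltas=[1,-0.06,0.7,0.3,-3.6,1,-0.1,0.7,0.3,-3.6,1,-0.15,0.65,0.3,-3.6,1,-0.18,0.5,0.3,-3,1,-0.17,0.3,0.2,-1.8,1,-0.05,0.12,0,-0.5,1,0,0,0,0])

```text
clock: 25.88
eef_pos: [0.4474, -0.3697, 0.1461]
tool_rot: [0.999, 0.04, 0.029, -0.005]
ft_force: [0.5, -0.5, -0.6]
grip_width: 0.0852
```

```bash
python3 - <<'E'
from plan import *
from h import *
from workcell import vision
plan([(.4435,-.3765,.085,2.9,1,0,.4)])
c=vision.camera('wrist');pickle.dump(c,open('w6.pkl','wb'))
a=c['color'].copy();cov=[.4435,-.3765,.05]
for P in(box(.1,.17,.076,.076),box(.014,.096,.111,.111)):cv2.polylines(a,[cv2.convexHull(proj(c,T(cov,P)).astype(np.float32)).astype(int)],1,(255,0,0))
cv2.imwrite('pics/w6.png',a)
E
```

```text
t 25.88 pos [ 0.4474 -0.3697  0.1461] yaw 4.6 tilt [ 0.058 -0.008 -0.998] F [ 0.48 -0.53 -0.57] w 0.0852
1,-0.02,0.04,0.34,0.6, 1,-0.02,0.04,0.34,0.6, 1,-0.02,0.04,0.34,0.6,  # 3
```

View pics/w6.png

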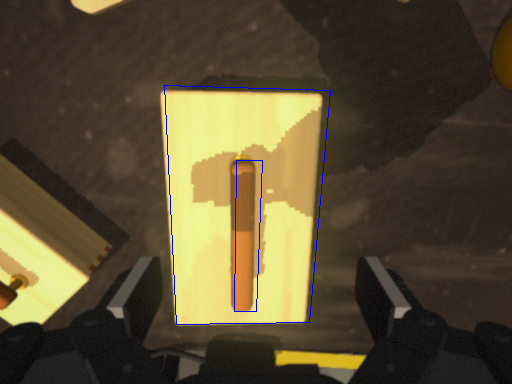

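```bash
cat > m3.py <<'E'
from plan import *
from h import *
c=pickle.load(open('w6.pkl','rb'));g=cv2.GaussianBlur(c['color'][...,1].astype(np.float32),(3,3),0)
L=[(152+np.diff(g[v,152:188]).argmax()+.5,v) for v in range(110,315,8)]
Rr=[(298+np.diff(g[v,298:340]).argmin()+.5,v) for v in range(110,315,8)]
Tt=[(u,80+np.diff(g[80:108,u]).argmax()+.5) for u in range(185,310,8)]
B=[(u,312+np.diff(g[312:335,u]).argmin()+.5) for u in range(190,300,8)]
def res(p):
    P=proj(c,T(p,box(.1,.17,.076,.076)[::2]))
    ln=lambda a,b,q:((np.array(q)[:,0]-a[0])*(b[1]-a[1])-(np.array(q)[:,1]-a[1])*(b[0]-a[0]))/np.linalg.norm(b-a)
    return np.r_[ln(P[0],P[1],L),ln(P[2],P[3],Rr),ln(P[1],P[3],Tt),ln(P[0],P[2],B)]
r=least_squares(res,[.4435,-.3765,.05],loss="soft_l1",x_scale=[.01,.01,.05]);print(r.x.round(4),res(r.x).round(1))
x=r.x;plan([(x[0],x[1],.085,np.degrees(x[2]),1,0,.4)])
E
python3 m3.py
```

```text
[ 0.4406 -0.3785  0.06  ] [-0.9 -1.3 -1.8 -1.3 -1.7 -1.2 -1.7 -1.1 -1.6 -1.1 -1.5 -1.  -1.5 -1.9
 -1.4 -0.9 -1.3 -0.8 -1.3 -1.7 -1.2 -1.7 -1.1 -1.6 -1.1 -1.5  2.   1.3
  1.7  2.1  1.5  1.9  1.3  1.7  1.1  1.5  1.9  1.3  1.7  1.   1.4  1.8
  1.2  1.6  2.   1.4  1.8  1.2  1.6  2.   1.4  1.7 -0.7 -0.5 -0.3 -0.2
 -1.  -0.8 -0.7 -0.5 -0.3 -1.2 -1.  -0.9 -0.7 -0.5 -0.4 -0.2  2.   1.8
  1.7  1.5  2.3  2.1  2.   1.8  1.6  2.4  2.2  2.1  1.9  1.7]
t 25.93 pos [ 0.4475 -0.3694  0.1461] yaw 4.6 tilt [ 0.058 -0.008 -0.998] F [-0.24  1.34  0.03] w 0.0852
1,-0.04,0.05,0.34,0.4, 1,-0.04,0.05,0.34,0.4, 1,-0.04,0.05,0.34,0.4,  # 3
```

Call:
play_rows(deltas=[1,-0.06,0.06,0.35,0.7,1,-0.05,0.04,0.35,0.4,1,-0.03,0.02,0.22,0,1,0,0,0.08,0])

```text
clock: 26.42
eef_pos: [0.4479, -0.3741, 0.0884]
tool_rot: [0.999, 0.034, 0.032, -0.004]
ft_force: [-0.3, 0.8, -0.1]
grip_width: 0.0854
```

```bash
python3 -c "
from plan import *
plan([(.443,-.378,.084,3.3,1,0,.4)])"
```

```text
t 26.43 pos [ 0.4479 -0.3741  0.0884] yaw 3.8 tilt [ 0.064 -0.005 -0.998] F [-0.25  0.79 -0.05] w 0.0854
1,-0.09,0.06,0.07,0.5,  # 1
```

Call:
play_rows(deltas=[0.7,-0.09,0.06,0.09,0.4,0.3,0,0,0.02,0,0,0,0,0.02,0,0,0,0,0.01,0,0,0,0,0,0,0,0,0,0,0])

```text
clock: 27.18
eef_pos: [0.4437, -0.3787, 0.0811]
tool_rot: [0.999, 0.03, 0.033, -0.003]
ft_force: [-1.2, 0.5, -0.1]
grip_width: 0.0133
```

Call:
play_rows(deltas=[0,0,0,0,0])

```text
clock: 27.3
eef_pos: [0.4437, -0.3787, 0.081]
tool_rot: [0.999, 0.03, 0.033, -0.003]
ft_force: [0.1, -0.8, 0.4]
grip_width: 0.0132
```

```bash
python3 -c "
from plan import *
plan([])"
```

```text
t 27.30 pos [ 0.4437 -0.3787  0.081 ] yaw 3.4 tilt [ 0.065 -0.003 -0.998] F [ 0.07 -0.84  0.38] w 0.0132
```

Call:
play_rows(deltas=[0,0,0,-0.3,0,0,0,0,-0.6,0,0,0,0,-0.7,0,0,0,0,-0.4,0,0,0,0,0,0,0,0,0,0,0])

```text
clock: 28.05
eef_pos: [0.4338, -0.3769, 0.1979]
tool_rot: [0.999, 0.03, 0.029, -0.007]
ft_force: [-0.7, 0.3, -3.0]
grip_width: 0.0131
```

```bash
python3 -c "
from plan import *
plan([(.5262,-.1175,.2,-13.2,0,0,.6)])"
```

```text
t 28.05 pos [ 0.4338 -0.3769  0.1979] yaw 3.4 tilt [ 0.058 -0.013 -0.998] F [-0.68  0.28 -3.03] w 0.0131
0,0.22,-0.53,0,2.1, 0,0.21,-0.54,0,2.1, 0,0.19,-0.54,0,2.1, 0,0.17,-0.55,0,2.1, 0,0.15,-0.55,0,2.1, 0,0.13,-0.56,0,2.1, 0,0.11,-0.56,0,2.1, 0,0.08,-0.57,0,2.1,  # 8
```

Call:
play_rows(deltas=[0,0.22,-0.54,0,2.1,0,0.21,-0.6,0,2.3,0,0.2,-0.6,0,2.4,0,0.18,-0.6,0,2.4,0,0.16,-0.6,0,2.3,0,0.12,-0.6,0,2.2,0,0.1,-0.45,0,1.6,0,0.05,-0.25,0,1,0,0.02,-0.1,0,0.3,0,0,0,0,0,0,0,0,0,0])

```text
clock: 29.42
eef_pos: [0.5214, -0.111, 0.1871]
tool_rot: [0.993, -0.12, 0.012, -0.016]
ft_force: [-0.0, 0.4, -3.0]
grip_width: 0.0133
```

```bash
python3 - <<'E'
from plan import *
from h import *
from workcell import vision
plan([(.5262,-.1175,.2,-13.2,0)])
for n in("scene","side"):pickle.dump(vision.camera(n),open(n+'7.pkl','wb'))
S=pickle.load(open('scene7.pkl','rb'));D=pickle.load(open('side7.pkl','rb'))
o=bot.get_obs();R=Ro.from_quat(o['tool_rot']).as_matrix();p=o['eef_pos']
# predicted cover: aligned with tool (level offset .081)
out=[]
for c in(S,D):
    a=c['color'].copy()
    Rc=np.c_[R[:,0],-R[:,1],-R[:,2]];org=p+R[:,2]*.081
    for P in(box(.1,.17,0,.076),):
        cv2.polylines(a,[cv2.convexHull((np.array(P)@Rc.T+org).reshape(-1,3).__class__(proj(c,np.array(P)@Rc.T+org).shape) if 0 else cv2.convexHull(proj(c,np.array(P)@Rc.T+org).astype(np.float32))).astype(int)],1,(0,0,255))
        yaw=np.arctan2(R[1,0],R[0,0])
        cv2.polylines(a,[cv2.convexHull(proj(c,T([p[0],p[1],yaw],np.array(P)+[0,0,p[2]-.081])).astype(np.float32)).astype(int)],1,(255,0,0))
    ce=proj(c,[p+[0,0,-.05]])[0].astype(int);x,y=ce
    out.append(cv2.resize(a[y-55:y+55,x-75:x+75],None,fx=2.6,fy=2.6,interpolation=cv2.INTER_CUBIC))
cv2.imwrite('pics/c7.png',np.hstack(out))
E
```

```text
t 29.43 pos [ 0.5214 -0.111   0.1871] yaw -13.8 tilt [ 0.019 -0.035 -0.999] F [-0.04  0.43 -2.97] w 0.0133
0,0.1,0.09,-0.21,-0.6,  # 1
```

View pics/c7.png

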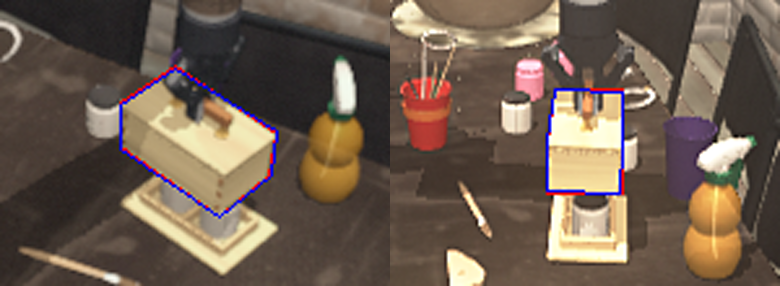

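```bash
cat > cov.py <<'E'
from plan import *
import sys
dz=float(sys.argv[1])  # desired cover-origin height
o=bot.get_obs();R=Ro.from_quat(o['tool_rot']).as_matrix();p=o['eef_pos']
yaw=np.degrees(np.arctan2(R[1,0],R[0,0]));org=p+R[:,2]*.081-R[:,1]*.0005
d=np.array([.5262,-.1175,dz])-org
print("t %.2f"%o["clock"],"org",org.round(4),"yaw %.1f"%yaw,"z-row",R[2].round(3),"F",o["ft_force"].round(1),"tcp",p.round(4))
print("local units",(R.T@d/.06).round(3),"turn",round(13.2+yaw,1),"w",o["grip_width"].round(4))
E
python3 cov.py .09
```

```text
t 29.52 org [ 0.5239 -0.1082  0.1065] yaw -13.8 z-row [ 0.02  -0.035 -0.999] F [ 0.7  0.1 -2.5] tcp [ 0.5215 -0.1111  0.1874]Traceback (most recent call last):
  File "cov.py", line 8, in <module>
    print("local units",(R.T@d/.06).round(3),"turn",round(13.2+yaw,1),"w",o["grip_width"].round(4))
                                                                          ^^^^^^^^^^^^^^^^^^^^^
AttributeError: 'float' object has no attribute 'round'
```

Call:
play_rows(deltas=[0,0.05,0.12,0.15,-0.5,0,0.02,0.03,0.1,0,0,0,0,0,0])

```text
clock: 29.9
eef_pos: [0.5237, -0.1224, 0.171]
tool_rot: [0.993, -0.117, 0.012, -0.016]
ft_force: [0.6, 0.7, -2.9]
grip_width: 0.0127
```

```bash
sed -i 's/o\["grip_width"\].round(4)/o["grip_width"]/' cov.py; python3 cov.py .05
```

```text
t 29.90 org [ 0.526  -0.1196  0.0901] yaw -13.4 z-row [ 0.02  -0.034 -0.999] F [ 0.6  0.7 -2.9] tcp [ 0.5237 -0.1224  0.171 ]
local units [-0.018 -0.012  0.669] turn -0.2 w 0.012674486393017948
```

Call:
play_rows(deltas=[0,-0.02,-0.02,0.3,-0.2,0,0,0,0.25,0,0,0,0,0.1,0,0,0,0,0,0])

```text
clock: 30.4
eef_pos: [0.5244, -0.1202, 0.1311]
tool_rot: [0.993, -0.115, 0.013, -0.016]
ft_force: [1.0, -0.1, -3.4]
grip_width: 0.0132
```

```bash
python3 cov.py .04;python3 - <<'E'
from h import *
from workcell import vision,bot
from plan import Ro
out=[]
o=bot.get_obs();R=Ro.from_quat(o['tool_rot']).as_matrix();p=o['eef_pos'];Rc=np.c_[R[:,0],-R[:,1],-R[:,2]];org=p+R[:,2]*.081-R[:,1]*.0005
for n in("scene","side"):
    c=vision.camera(n);pickle.dump(c,open(n+'8.pkl','wb'));a=c['color']
    x,y=proj(c,[.526,-.1175,.05])[0].astype(int);s=5
    b=cv2.resize(a[y-40:y+45,x-39:x+39],None,fx=s,fy=s,interpolation=cv2.INTER_CUBIC)
    dr=lambda Q,col:cv2.polylines(b,[np.round((cv2.convexHull(proj(c,Q).astype(np.float32))-[x-39,y-40]+.5)*s).astype(int)],1,col)
    dr(np.array(box(.1,.17,0,.076))@Rc.T+org,(0,0,255));dr(T([.5262,-.1175,-.231],box(.112,.182,0,.014)),(255,0,0));out.append(b)
cv2.imwrite('pics/c8.png',np.hstack(out))
E
```

```text
t 30.40 org [ 0.5268 -0.1174  0.0502] yaw -13.2 z-row [ 0.021 -0.035 -0.999] F [ 1.  -0.1 -3.4] tcp [ 0.5244 -0.1202  0.1311]
local units [-0.013  0.009  0.169] turn -0.0 w 0.013175246138911226
```

View pics/c8.png

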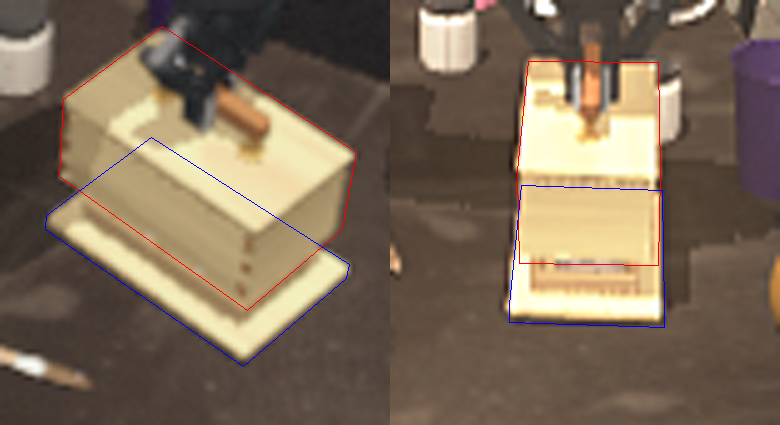

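Call:
play_rows(deltas=[0,-0.01,0.01,0.17,0,0,0,0,0.1,0,0,0,0,0,0])

```text
clock: 30.88
eef_pos: [0.5253, -0.1205, 0.1154]
tool_rot: [0.993, -0.115, 0.014, -0.016]
ft_force: [0.4, 0.6, -2.8]
grip_width: 0.013
```

```bash
python3 cov.py .024
```

```text
t 30.88 org [ 0.528  -0.1178  0.0345] yaw -13.2 z-row [ 0.024 -0.034 -0.999] F [ 0.4  0.6 -2.8] tcp [ 0.5253 -0.1205  0.1154]
local units [-0.034  0.008  0.174] turn -0.0 w 0.012968504683686146
```

Call:
play_rows(deltas=[0,-0.03,0.01,0.03,0,0,-0.01,0,0.06,0,0,0,0,0,0])

```text
clock: 31.25
eef_pos: [0.5231, -0.1205, 0.1098]
tool_rot: [0.993, -0.115, 0.015, -0.016]
ft_force: [0.9, -0.1, -2.9]
grip_width: 0.0133
```

```bash
python3 cov.py .024
```

```text
t 31.25 org [ 0.5258 -0.1178  0.0289] yaw -13.2 z-row [ 0.025 -0.034 -0.999] F [ 0.9 -0.1 -2.9] tcp [ 0.5231 -0.1205  0.1098]
local units [ 0.003 -0.003  0.082] turn -0.0 w 0.013344973225613788
```

Call:
play_rows(deltas=[0,0,0,0.06,0,0,0,0,0.05,0,0,0,0,0,0])

```text
clock: 31.62
eef_pos: [0.5234, -0.1203, 0.1029]
tool_rot: [0.993, -0.115, 0.015, -0.016]
ft_force: [0.4, -1.1, -2.7]
grip_width: 0.0135
```

```bash
python3 cov.py .016
```

```text
t 31.62 org [ 0.5262 -0.1176  0.022 ] yaw -13.2 z-row [ 0.025 -0.034 -0.999] F [ 0.4 -1.1 -2.7] tcp [ 0.5234 -0.1203  0.1029]
local units [-0.002  0.002  0.099] turn -0.0 w 0.013455744549293651
```

Call:
play_rows(deltas=[0,0,0,0.05,0,0,0,0,0.03,0,0,0,0,0,0])

```text
clock: 32.0
eef_pos: [0.5236, -0.1202, 0.0977]
tool_rot: [0.993, -0.115, 0.015, -0.016]
ft_force: [0.1, -0.4, -2.5]
grip_width: 0.0131
```

Call:
play_rows(deltas=[0,0,0,0.04,0,0,0,0,0,0])

```text
clock: 32.25
eef_pos: [0.524, -0.1199, 0.096]
tool_rot: [0.993, -0.115, 0.015, -0.016]
ft_force: [-0.8, -0.8, -2.4]
grip_width: 0.013
```

```bash
python3 cov.py .014
```

```text
t 32.25 org [ 0.5268 -0.1171  0.0151] yaw -13.2 z-row [ 0.026 -0.035 -0.999] F [-0.8 -0.8 -2.4] tcp [ 0.524  -0.1199  0.096 ]
local units [-0.009  0.009  0.018] turn -0.0 w 0.01302715723433899
```

Call:
play_rows(deltas=[0,-0.01,0.01,0.04,0,0,0,0,0,0])

```text
clock: 32.5
eef_pos: [0.5245, -0.1193, 0.0955]
tool_rot: [0.993, -0.115, 0.017, -0.017]
ft_force: [-1.6, -0.6, -0.4]
grip_width: 0.0134
```

Call:
play_rows(deltas=[0,0,0,0.04,0,0,0,0,0,0])

```text
clock: 32.75
eef_pos: [0.5252, -0.1186, 0.0945]
tool_rot: [0.993, -0.115, 0.018, -0.017]
ft_force: [-2.0, -0.0, -0.2]
grip_width: 0.0131
```

```bash
python3 cov.py .014
```

```text
t 32.75 org [ 0.5284 -0.1157  0.0136] yaw -13.2 z-row [ 0.031 -0.038 -0.999] F [-2.  -0.  -0.2] tcp [ 0.5252 -0.1186  0.0945]
local units [-0.029  0.038 -0.009] turn 0.0 w 0.013120866037025091
```

Call:
play_rows(deltas=[0.3,0,0,0,0,0.6,0,0,0,0,0.6,0,0,0,0,0.6,0,0,-0.3,0,0.6,0,0,-0.6,0,0.6,0,0,-0.7,0,0.6,0,0,-0.3,0,0.6,0,0,0,0])

```text
clock: 33.75
eef_pos: [0.5212, -0.1232, 0.2098]
tool_rot: [0.993, -0.115, 0.017, -0.017]
ft_force: [0.6, -0.1, -0.5]
grip_width: 0.0509
```

```bash
python3 - <<'E'
from h import *
from workcell import vision,bot
from plan import plan
plan([])
q=[.5262,-.1175,-.231]
out=[]
for n in("scene","side"):
    c=vision.camera(n);pickle.dump(c,open(n+'9.pkl','wb'));a=c['color']
    x,y=proj(c,[.526,-.1175,.05])[0].astype(int);s=5
    b=cv2.resize(a[y-40:y+45,x-39:x+39],None,fx=s,fy=s,interpolation=cv2.INTER_CUBIC)
    dr=lambda Q,col:cv2.polylines(b,[np.round((cv2.convexHull(proj(c,Q).astype(np.float32))-[x-39,y-40]+.5)*s).astype(int)],1,col)
    dr(T(q,box(.1,.17,.014,.09)),(0,0,255));dr(T(q,box(.112,.182,0,.014)),(255,0,0));out.append(b)
cv2.imwrite('pics/c9.png',np.hstack(out))
E
```

```text
t 33.75 pos [ 0.5212 -0.1232  0.2098] yaw -13.2 tilt [ 0.031 -0.038 -0.999] F [ 0.59 -0.11 -0.49] w 0.0509
```

```bash
python3 - <<'E'
from h import *
from scipy.spatial.transform import Rotation as Ro
cs=[pickle.load(open(n+'9.pkl','rb')) for n in("scene","side")]
ref=[pickle.load(open(n+'8.pkl','rb')) for n in("scene","side")]
car=[.5262,-.1175,-.231]
def pose(q,P):return np.array(P)@Ro.from_euler("xyz",[q[4],q[5],q[2]]).as_matrix().T+[q[0],q[1],q[3]]
V=[]
for c in cs:
    h=proj(c,np.r_[T(car,box(.112,.182,0,.1))]);x0,y0=(h.min(0)-5).astype(int);x1,y1=(h.max(0)+5).astype(int)
    m=(cv2.GaussianBlur(c['color'][...,1],(3,3),0)>95).astype(np.float32)
    ins=render(c,[T(car,box(.086,.156,.02,.085))])>.5
    m[ins]=1;V.append((c,m,x0,y0,x1,y1))
def cost(q,sel=(0,1)):
    s=0
    for i in sel:
        c,m,x0,y0,x1,y1=V[i]
        s+=np.abs(render(c,[pose(q,box(.1,.17,0,.076)),T(car,CAR[0])],8)-m)[y0:y1,x0:x1].sum()
    return s
for sel in((0,1),(0,),(1,)):
    f=lambda q:cost(q,sel)
    res=[]
    for z in(.008,.011,.014,.017,.020,.024,.03):
        g=lambda a:f([a[0],a[1],a[2],z,0,0]);r=minimize(g,car,method="Nelder-Mead",options=dict(initial_simplex=[car]+[np.array(car)+np.eye(3)[i]*[.006,.006,.04][i] for i in range(3)],maxiter=120))
        res.append((z,round(r.fun,1),r.x.round(4).tolist()))
    print(sel);[print(x) for x in res]
q0=np.array(car+[.015,0,0]);r=minimize(cost,q0,method="Nelder-Mead",options=dict(initial_simplex=[q0]+[q0+np.eye(6)[i]*[.005,.005,.03,.005,.03,.03][i] for i in range(6)],maxiter=600));print(r.x.round(4),r.fun)
E
```

```text
(0, 1)
(0.008, np.float64(529.1), [0.5319, -0.1149, -0.2421])
(0.011, np.float64(502.2), [0.5304, -0.1159, -0.2169])
(0.014, np.float64(482.0), [0.5276, -0.1178, -0.2093])
(0.017, np.float64(471.7), [0.5245, -0.1189, -0.2356])
(0.02, np.float64(467.2), [0.523, -0.1214, -0.2732])
(0.024, np.float64(486.5), [0.5217, -0.124, -0.268])
(0.03, np.float64(554.6), [0.5167, -0.1272, -0.2104])
(0,)
(0.008, np.float64(234.2), [0.5336, -0.1158, -0.213])
(0.011, np.float64(236.0), [0.5306, -0.1174, -0.2206])
(0.014, np.float64(237.5), [0.5276, -0.1183, -0.2107])
(0.017, np.float64(239.5), [0.5242, -0.1195, -0.2091])
(0.02, np.float64(241.5), [0.5213, -0.1211, -0.2143])
(0.024, np.float64(245.1), [0.5174, -0.1231, -0.2032])
(0.03, np.float64(249.6), [0.5113, -0.1262, -0.2076])
(1,)
(0.008, np.float64(208.1), [0.5298, -0.0965, -0.2989])
(0.011, np.float64(208.1), [0.5277, -0.105, -0.2925])
(0.014, np.float64(207.1), [0.5268, -0.1088, -0.2916])
(0.017, np.float64(207.0), [0.5269, -0.1098, -0.2938])
(0.02, np.float64(206.3), [0.5258, -0.1145, -0.288])
(0.024, np.float64(207.5), [0.5268, -0.1134, -0.2965])
(0.03, np.float64(203.1), [0.5205, -0.1392, -0.2758])
[ 0.5246 -0.1191 -0.2208  0.0178  0.0109 -0.0041] 471.515625
```

Call:
play_rows(deltas=[0,0.03,-0.08,0.3,0,0,0,-0.03,0.4,0,0,0,0,0.3,0,0,0,0,0.1,0,0,0,0,0,0])

```text
clock: 34.48
eef_pos: [0.522, -0.1136, 0.1338]
tool_rot: [0.993, -0.115, 0.01, -0.018]
ft_force: [-0.1, 0.5, -0.3]
grip_width: -0.0002
```

```bash
python3 -c "
from plan import *
plan([(.526,-.1175,.128,-13.2,0)])"
```

```text
t 34.48 pos [ 0.522  -0.1136  0.1338] yaw -13.2 tilt [ 0.016 -0.038 -0.999] F [-0.15  0.49 -0.29] w -0.0002
0,0.08,0.05,0.1,0,  # 1
```

Call:
play_rows(deltas=[0,0.08,0.05,0.06,0,0,0,0,0,0])

```text
clock: 34.72
eef_pos: [0.527, -0.118, 0.1307]
tool_rot: [0.993, -0.115, 0.011, -0.018]
ft_force: [0.1, -0.2, 0.6]
grip_width: 0.0003
```

Call:
play_rows(deltas=[0,0,0,0.05,0,0,0,0,0,0])

```text
clock: 34.98
eef_pos: [0.5276, -0.1182, 0.1283]
tool_rot: [0.993, -0.115, 0.012, -0.018]
ft_force: [0.3, 0.0, -0.7]
grip_width: 0.0002
```

Call:
play_rows(deltas=[0,0,0,0.05,0,0,0,0,0.02,0])

```text
clock: 35.22
eef_pos: [0.5281, -0.1182, 0.1252]
tool_rot: [0.993, -0.115, 0.013, -0.018]
ft_force: [-3.4, -0.7, 7.6]
grip_width: 0.0
```

Call:
play_rows(deltas=[0,0,0,0.06,0])

```text
clock: 35.35
eef_pos: [0.5283, -0.1182, 0.125]
tool_rot: [0.993, -0.115, 0.014, -0.017]
ft_force: [-11.1, 1.3, 31.9]
grip_width: -0.0
```

Call:
play_rows(deltas=[0,0,0,-0.2,0,0,0,-0.55,-0.1,0,0,0,0,0,0])

```text
clock: 35.72
eef_pos: [0.5359, -0.0864, 0.1465]
tool_rot: [0.993, -0.116, 0.015, -0.017]
ft_force: [0.8, -0.4, -0.2]
grip_width: 0.0
```

```bash
python3 -c "
from plan import *
plan([(.534,-.085,.128,-13.2,0)])"
```

```text
t 35.73 pos [ 0.5359 -0.0864  0.1465] yaw -13.3 tilt [ 0.026 -0.038 -0.999] F [ 0.84 -0.36 -0.22] w 0.0000
0,-0.04,-0.02,0.31,-0.1,  # 1
```

Call:
play_rows(deltas=[0,0,0,-0.6,0,0,0,0,-0.7,0,0,0,0,-0.5,0,0,0,0,0,0,0,0,0,0,0])

```text
clock: 36.35
eef_pos: [0.5304, -0.0915, 0.2545]
tool_rot: [0.993, -0.116, 0.012, -0.017]
ft_force: [0.5, -0.4, -0.4]
grip_width: 0.0
```

```bash
python3 - <<'E'
from h import *
from workcell import vision,bot
from plan import plan
plan([])
d=pickle.load(open("c0.pkl","rb"))
for n in("scene","side"):
    c=vision.camera(n);I=c["color"].astype(float);J=d[n]["color"].astype(float)
    for k,P in {"A":(.476,.2549,.03),"C":(.6185,.0872,.03),"cup":(.708,-.024,.056),"spray":(.665,-.252,.09),"brush":(.37,-.03,0),"rib":(.33,-.204,0)}.items():
        x,y=proj(c,[P])[0].astype(int);r=12
        t=d[n]["color"][y-r:y+r,x-r:x+r];s=c["color"][y-r-8:y+r+8,x-r-8:x+r+8]
        m=cv2.matchTemplate(s,t,cv2.TM_CCOEFF_NORMED);_,v,_,l=cv2.minMaxLoc(m);print(n,k,np.array(l)-8,round(v,2))
c=vision.camera("wrist");pickle.dump(c,open('w10.pkl','wb'))
g=cv2.GaussianBlur(c['color'][...,1].astype(np.float32),(3,3),0)
P=proj(c,T([.5262,-.1175,-.231],box(.1,.17,.09,.09)[::2]));B=proj(c,T([.5262,-.1175,-.231],box(.112,.182,.014,.014)[::2]));print(P.round(),B.round())
E
```

```text
t 36.35 pos [ 0.5304 -0.0915  0.2545] yaw -13.3 tilt [ 0.021 -0.036 -0.999] F [ 0.5  -0.39 -0.36] w 0.0000
scene A [0 0] 0.98
scene C [ 1 -1] 0.93
scene cup [0 0] 0.76
scene spray [0 0] 1.0
scene brush [0 0] 0.99
scene rib [0 0] 1.0
side A [0 0] 1.0
side C [1 0] 0.52
side cup [0 0] 0.99
side spray [0 0] 1.0
side brush [0 0] 0.96
side rib [0 0] 1.0
[[209. 284.]
 [201. 116.]
 [306. 283.]
 [313. 116.]] [[212. 256.]
 [205. 107.]
 [301. 255.]
 [306. 106.]]
```

```bash
python3 -c "
from workcell import ticket;print(ticket.job_done())"
```

```text
the job is handed in; nothing more can be done
None
```

I put the two full jars in the carrier, one in each compartment, fitted the cover and handed the job in at 36 s of the 72 s allowed. The hand-in gives no verdict, so the result is unconfirmed beyond the checks below.

- **Weighing:** Lifted, the jars pulled about 0.5, 2.6, 1.0 and 3.1 N. The 2.6 N and 3.1 N jars were the full ones. I set the two light jars back where they stood.
- **Jars in the carrier:** A wrist picture before covering showed both jar lids on the predicted compartment centres.
- **Cover seated:** Pressing the handle's middle with shut fingers met a firm stop at 125 mm under 32 N, the height expected with the cover fully down. That press also pushed sideways with about 11 N. I did not measure the cover's sideways position afterwards.
- **Surroundings:** In before-and-after images the cup, spray bottle, brush and rib had not moved. One light jar had not moved. The other had shifted about one pixel (roughly 3 mm).

Some checks were weak:
- The cover's height from silhouette fitting was inconclusive, anywhere from 14 to 20 mm, where 14 mm is seated. I relied on the press test instead.
- One light jar matched poorly in the side view (0.52), probably because the cover now hides it. It matched at 0.93 in the scene view.
- The cup matched at only 0.76 in the scene view, with no shift found, and at 0.99 in the side view.
- I could not view a picture of the finished cover, because the 12-picture limit was used up.

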